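# Charge the bench polisher and hold its jog plunger

## Robot

A 6-joint arm with a two-finger parallel gripper is mounted at the origin on the work surface. World frame = base frame: x ahead of the robot, y to its left, z up, the work surface at z = 0. Lengths are in mm, angles in degrees, forces in N, time in s.
With the tool pointing down it reaches from about 275 to 750 mm from the base axis. Payload 10.2 kg.
Tool frame: the origin (TCP) lies between the finger pads; the fingertips stand 17 mm ahead of it and the grasp point (between the pads) lies 2 mm behind it; z points along the fingers, y is the line along which they close (so a half turn about z gives the same grasp; the last joint's range is limited). The gripper opens to 85 mm and grips with 20 to 120 N. Pads are 22 mm wide; open, the fingers measure 114 mm over their backs; the gripper's body (76 mm by 85 mm) begins 54 mm behind the grasp point. The pads swing forward as they close: fully open they stand 13 mm farther back than shut.
Start: joints at [61.627, 17.928, 85.812, -0, 76.261, -12.8], TCP at [140.957, 505.729, 248.294] pointing down, gripper open.
Joint ranges: [-168.41, 168.41], [-55.51, 124.54], [10.69, 146.95], [-70.63, 250.63], [1, 178], [-165.06, 165.06]. Speed limits (degrees/s): [136.94, 136.94, 172.46, 180, 180, 180].

## Interface

Orientations are given as [roll, pitch, yaw] about the fixed x, y, z axes, in that order (R = Rz(yaw) Ry(pitch) Rx(roll)).
In Python, from cell import ctrl gives the robot as it stands.
- The arm moves only by the tool jog_arm, never from a script. Its argument "rows" is a list that holds one entry, the list of rows, each a list of 7 numbers: the shift along the tool's x, y, z as a fraction of full scale, then the turn, a rotation vector about the tool's x, y, z as a fraction of full scale, then the closure, from 0 (fully open) to 1 (shut). In form: [[[tx, ty, tz, rx, ry, rz, grip], ...]]. A call has 1 to 10 rows; each row is the pose to reach, as a shift and turn from the pose commanded when the call began, along the tool's axes at that moment; what a row does not reach only later rows make up. Full scale, the value 1, is 750 mm for a shift and 90 degrees for a turn. A row lasts 1/8 s, in which the tool goes at most 62.5 mm and 10.7 degrees, less where a joint would pass 70% of its speed; a pose out of reach is approached as far as the arm can. A call with a number of a shift or a turn outside -1 to 1 is refused whole. A call with a gripper value outside its range is refused whole. The fingers move at their own pace and stop on an object; "grip_force" is the grip in N (left out, the last holds). Time passes only in rows, so rows that repeat a pose let the fingers close. It gives the time, the measured TCP pose, the force, the opening and the grip force at its end, in the units of the state.
- ctrl.get_obs(): the state, without advancing time (a new reading comes with each control period).
- ctrl.grab_frame(name): name is "side" or "top" or "wrist"; returns a dict with "pixels" (400x640x3 uint8, blue, green, red), "fovy" (degrees; the focal length in pixels is half the picture's height over the tangent of half this angle, whatever the lens; pixels are square), "cx", "cy" (the principal point, pixels), "rvec" (rotation vector, rad) and "tvec" (3), from world to camera coordinates, as OpenCV has them; the wrist camera has in their place "T_tool_cam" (4x4, takes a point from camera to tool coordinates, whose origin is the TCP and whose axes are the flange's). Camera axes: x right, y down, z forward; pixel columns grow to the right and rows downward; lengths in mm; the calibration is good to about 2 mm. The wrist camera is an equidistant fisheye: a pixel r from the principal point sees the ray r / f radians off the axis. A picture is of the moment at which its call begins: read the wrist's pose just before it. There is no depth.
- ctrl.sign_off(): hands the job in; it is judged then, once.
The state is a dict: "clock": time; "joint_pos": joint angles; "joint_velocities": joint speeds; "joint_torque": joint torques, N m; "position": TCP position; "eef_rot": TCP orientation; "force": force on the tool from outside, world axes, zero at the start; "torque": the same for the moment, N m; "grip_width": finger opening in mm; "finger_force": force on a finger pad.
Only numpy, scipy, OpenCV 4.12 (cv2) and the standard library are available. Lean on these libraries where they do the work, as an engineer would, in place of code of your own. Each camera call takes 0.05 s, during which the arm holds its last target. There are 200 camera calls.

## Task

Pick up the wooden tote by its bar and tip all four steel nuts out of it into the funnel of the blue bench polisher, then stand the emptied tote upright on the bench again and let go of it. Finally press the green-capped jog plunger about halfway down and finish while still holding it there: it must never be pushed to the bottom, where the safety trips. Do not press the red stop button, and leave the glue bottle, wrench and tape measure where they are.

Things in the scene. Friction and masses are not known exactly. Their poses are not given: they have to be found in the camera images.
- hopper: blue box-shaped bench polisher fixed to the bench, 212 x 212 mm and 145 mm high, whose whole top is an open square funnel: 200 mm square mouth at the rim (145 mm above the bench), four walls sloping at about 58 degrees to a 100 mm square floor 60 mm above the bench. Origin: centre of its underside on the bench; z up, x and y along its sides (yaw up to 0.2 rad either way)
- tote: open pine tote, 110 mm (its x) by 138 mm (its y), 0.25 to 0.38 kg. Floor 6 mm thick, 45 mm high back wall at +x, end panels 10 mm thick at y = +-64 mm, 45 mm high with a 50 mm wide upright to 108 mm in the middle; no wall at the mouth (-x). Origin: centre of its underside, z up; starts level on the bench, yaw -2.02 to -1.12 rad, so the mouth faces roughly left (+y), to the polisher's side
- tote_lip (a point): middle of the mouth's lip: x = -54 mm, 16 mm above the tote's underside. The last 40 mm of the tote's floor rise to it as a 15 degree ramp, 118 mm wide; the nuts slide out over it when the tote is tipped mouth downward by about 60 to 75 degrees. Axes as tote
- tote_bar (a point): middle of the tote's dark wooden carrying bar, 90 mm above the tote's underside; fixed rigidly, it runs along the tote's y (118 mm free between the uprights), 20 mm wide (tote x) and 26 mm high with flat sides, to be gripped across its width from above; nothing stands beside it. The tote's centre of mass lies below it. Axes as tote
- nut0: steel hex nut, 30 mm across flats, 16 mm thick, 60 g, lying on the tote's floor or on another nut at the start. Origin: centre of its lower face; z along its bore
- nut1: steel hex nut, 30 mm across flats, 16 mm thick, 60 g, lying on the tote's floor or on another nut at the start. Origin: centre of its lower face; z along its bore
- nut2: steel hex nut, 30 mm across flats, 16 mm thick, 60 g, lying on the tote's floor or on another nut at the start. Origin: centre of its lower face; z along its bore
- nut3: steel hex nut, 30 mm across flats, 16 mm thick, 60 g, lying on the tote's floor or on another nut at the start. Origin: centre of its lower face; z along its bore
- jog_top (a point): centre of the top face of the green jog cap, a 54 mm disc 12 mm thick on a steel stem, above a grey box 100 x 100 x 60 mm fixed to the bench (yaw up to 0.2 rad); the top face is 100 mm above the bench when released and moves down as it is pressed. The green and the red control change places from run to run
- jog_mark (a point): middle of the yellow band, 88 mm above the bench, on a thin white post (11 mm across, top at 92.5 mm) that stands on the grey box 48 mm from the cap's axis. The band spans 83.5 to 92.5 mm: pressed halfway, the cap's top face is level with the band
- jog (a joint): how far the green jog plunger is pressed, in m: 0 released, 0.024 at the bottom stop where the safety trips; it presses straight down. It springs back when let go: the push needed is 4 N at first, rising by 0.45 N per mm (about 9.4 N at halfway, 0.012)
- stop_top (a point): centre of the top of the red stop button (40 mm across, 72 mm above the bench, 6 mm travel) on a yellow box 90 x 90 x 50 mm fixed to the bench; not to be pressed
- stop (a joint): how far the red stop button is pressed, in m: 0 released, 0.006 fully pressed
- glue: standing blue glue bottle, 56 mm across and 160 mm high; origin at the centre of its underside; bystander
- wrench: steel wrench lying flat on the bench, about 180 mm long; bystander
- tape: yellow tape measure, 65 x 38 x 62 mm high; origin at the centre of its underside; bystander

How it is judged (in metres and radians):
On the way, in this order (a step that is already met when the one before it is completed fails the run):
1. all four nuts tipped out of the tilted tote into the polisher's funnel (x of nut0 in the frame of hopper between -0.1 and 0.1 m and y of nut0 in the frame of hopper between -0.1 and 0.1 m and z of nut0 in the frame of hopper between 0.04 and 0.14 m and x of nut1 in the frame of hopper between -0.1 and 0.1 m and y of nut1 in the frame of hopper between -0.1 and 0.1 m and z of nut1 in the frame of hopper between 0.04 and 0.14 m and x of nut2 in the frame of hopper between -0.1 and 0.1 m and y of nut2 in the frame of hopper between -0.1 and 0.1 m and z of nut2 in the frame of hopper between 0.04 and 0.14 m and x of nut3 in the frame of hopper between -0.1 and 0.1 m and y of nut3 in the frame of hopper between -0.1 and 0.1 m and z of nut3 in the frame of hopper between 0.04 and 0.14 m and angle between tote's own z axis and vertical above 0.5 rad and height (world z) of tote_bar above 0.13 m), for 0.1 s.
2. the emptied tote stands upright on the bench, let go (x of nut0 in the frame of hopper between -0.1 and 0.1 m and y of nut0 in the frame of hopper between -0.1 and 0.1 m and z of nut0 in the frame of hopper between 0.04 and 0.14 m and x of nut1 in the frame of hopper between -0.1 and 0.1 m and y of nut1 in the frame of hopper between -0.1 and 0.1 m and z of nut1 in the frame of hopper between 0.04 and 0.14 m and x of nut2 in the frame of hopper between -0.1 and 0.1 m and y of nut2 in the frame of hopper between -0.1 and 0.1 m and z of nut2 in the frame of hopper between 0.04 and 0.14 m and x of nut3 in the frame of hopper between -0.1 and 0.1 m and y of nut3 in the frame of hopper between -0.1 and 0.1 m and z of nut3 in the frame of hopper between 0.04 and 0.14 m and angle between tote's own z axis and vertical below 0.12 rad and height (world z) of tote between -0.01 and 0.012 m and contact force between each of the arm, the fingers and tote below 0.2 N), for 0.3 s.
At the end, for the whole second after the job is handed in: All four nuts lie in the polisher's funnel, below its rim; the tote stands upright on the bench (underside within 12 mm of it, tilt under 0.12 rad) and is not touched; the robot itself is holding the jog plunger down by 7.5 to 16.5 mm with more than 5 N (all of step 2 and value of joint jog between 0.0075 and 0.0165 m and contact force between any of the fingers, the arm and jog above 5 N); the arm keeps its last pose, push and grip.
It fails at once if the jog plunger is pushed to the bottom (more than 22.5 mm) (value of joint jog above 0.0225 m).
It fails at once if the red stop button is pressed (value of joint stop above 0.003 m).
It fails at once if the glue bottle is moved by more than 30 mm or knocked over (distance of glue from where it was at the start of the episode above 0.03 m or angle between glue's own z axis and vertical above 0.5 rad).
It fails at once if the wrench is moved by more than 30 mm (distance of wrench from where it was at the start of the episode above 0.03 m or angle between wrench's own z axis and vertical above 0.5 rad).
It fails at once if the tape measure is moved by more than 30 mm or knocked over (distance of tape from where it was at the start of the episode above 0.03 m or angle between tape's own z axis and vertical above 0.5 rad).
It also fails if it takes over 64 s, if anything falls off the work surface, if the arm or the gripper's body presses on something with over 40 N, if the wrist force passes 120 N, or if a joint passes its speed limit or range.

## Working session

There is one attempt and no reset: what is moved stays moved. The work goes in short steps, Python scripts to look and compute and a tool call to move; the robot and the scene stay as the last step left them, time stands still between calls to the robot, and variables do not carry over. Pictures are saved under pics/ and viewed, at most 12 in all, crops included, and the job is handed in when it is done.

Besides the shell and the picture viewer there is one more tool, called after "Request:" as name([rows], argument=value, ...), one row to a line, values as JSON. jog_arm: Moves the arm, as the interface text tells. Shift numbers are shares of 750 mm and turn numbers shares of 90 degrees, none past 1 either way. Its arguments: {"type":"object","properties":{"rows":{"type":"array"},"grip_force":{"type":"number"}},"required":["rows"]}

```bash
mkdir -p pics; ls; cat > h.py <<'E'
import numpy as np, cv2, json
from cell import ctrl
from scipy.spatial.transform import Rotation as R
def grab(name,fn):
    o=ctrl.get_obs(); f=ctrl.grab_frame(name); cv2.imwrite('pics/'+fn,np.asarray(f['pixels']))
    d={k:(np.asarray(v).tolist()) for k,v in f.items() if k!='pixels'}
    d['pos']=list(map(float,o['position'])); d['rot']=list(map(float,o['eef_rot']))
    json.dump(d,open('pics/'+fn+'.json','w')); return d
def ray(fn,u,v):
    d=json.load(open('pics/'+fn+'.json')); f=200/np.tan(np.radians(d['fovy'])/2)
    x=np.array([u-d['cx'],v-d['cy']])/f
    if 'rvec' in d:
        Rm=cv2.Rodrigues(np.array(d['rvec']))[0]; t=np.array(d['tvec']).ravel()
        return -Rm.T@t, Rm.T@(np.array([x[0],x[1],1])/np.linalg.norm([x[0],x[1],1]))
    r=np.linalg.norm(x); c=np.array([*(x*np.sin(r)/r),np.cos(r)])
    T=np.array(d['T_tool_cam']); Rw=R.from_euler('xyz',d['rot'],degrees=True).as_matrix()
    return Rw@T[:3,3]+np.array(d['pos']), Rw@T[:3,:3]@c
def atz(fn,u,v,z):
    o,d=ray(fn,u,v); return o+d*(z-o[2])/d[2]
def tri(*obs):
    A=np.zeros((3,3));b=np.zeros(3);L=[]
    for fn,u,v in obs:
        o,d=ray(fn,u,v);P=np.eye(3)-np.outer(d,d);A+=P;b+=P@o;L.append((o,P))
    p=np.linalg.solve(A,b); return p,[float(np.linalg.norm(P@(p-o))) for o,P in L]
def proj(fn,p):
    d=json.load(open('pics/'+fn+'.json')); f=200/np.tan(np.radians(d['fovy'])/2)
    Rm=cv2.Rodrigues(np.array(d['rvec']))[0]; c=Rm@np.array(p)+np.array(d['tvec']).ravel()
    return c[:2]/c[2]*f+[d['cx'],d['cy']]
E
python3 - <<'E'
from h import *
print(ctrl.get_obs())
for n in('top','side'): print(grab(n,n+'0.png'))
E
```

```text
pics
{'clock': 0.0, 'joint_pos': array([ 6.16276711e+01,  1.79602291e+01,  8.58544828e+01, -2.46900433e-03,
        7.62599788e+01, -1.28008557e+01]), 'joint_velocities': array([-0.0237634 ,  0.15451752,  0.08856631, -0.10240643, -0.07557541,
       -0.09316643]), 'joint_torque': array([ 9.82009055e-05, -4.12268829e+01, -2.59737629e+01, -2.02131164e-04,
        4.23485355e-03,  4.31456010e-05]), 'position': array([140.84610167, 505.50878859, 247.72493692]), 'eef_rot': array([-1.79926634e+02, -1.42107116e-02,  1.64429106e+02]), 'force': array([-0.7625931 ,  0.9863283 , -0.19486049]), 'torque': array([-0.01548196,  0.00888226,  0.00203171]), 'finger_force': 0.0, 'grip_width': 85.26705105486718}
{'fovy': 56.69320931580375, 'cx': 319.18317744920944, 'cy': 203.02931975209785, 'rvec': [2.1369560060489015, -2.183854585389376, 0.15407605217357456], 'tvec': [-69.50124139571295, 579.2739097366235, 996.1065853938642], 'pos': [140.84610167147312, 505.5087885946207, 247.72493691806594], 'rot': [-179.92663439746383, -0.014210711643657215, 164.42910568084667]}
{'fovy': 57.019372840705884, 'cx': 322.0949123264235, 'cy': 199.69078524203633, 'rvec': [2.378352821665075, -0.6168588607506491, 0.21846174211699732], 'tvec': [-537.0010965392083, 218.68191682239242, 724.2894465047128], 'pos': [140.8382942729001, 505.5240682643435, 247.7414533986198], 'rot': [-179.929641347784, -0.014954162066787532, 164.4281556705048]}
```

View pics/top0.png

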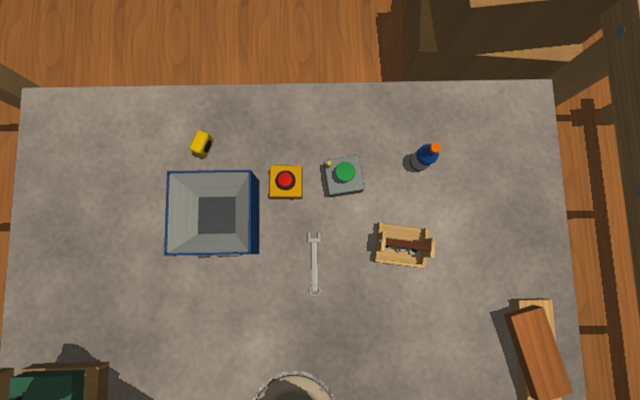

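View pics/side0.png

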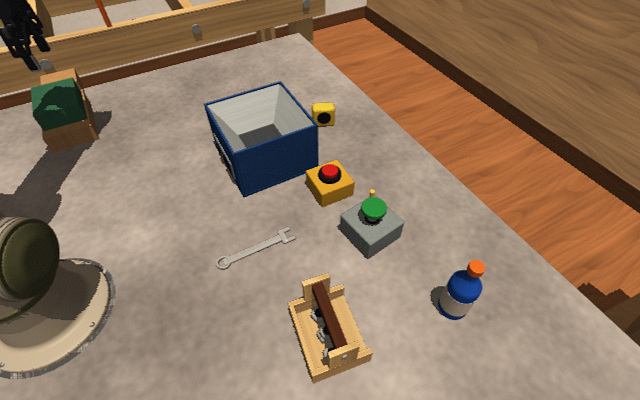

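The top view shows the hopper at about (212,212), the stop at (285,181), jog cap (345,172), yellow post (328,163), tote (404,245), wrench (314,262), glue (430,152) and tape (202,143). I'll zoom in on both views for measuring.

```bash
python3 - <<'E'
from h import *
t=cv2.imread('pics/top0.png');s=cv2.imread('pics/side0.png')
a=cv2.resize(t[140:280,310:450],None,fx=4,fy=4,interpolation=cv2.INTER_CUBIC)  # 560x560
b=cv2.resize(s[180:390,280:410],None,fx=2.6,fy=2.6,interpolation=cv2.INTER_CUBIC)
im=np.zeros((560,800,3),np.uint8); im[:,:560]=a; b=b[:546,:240*1] if 0 else b
b=cv2.resize(s[265:390,280:380],(240,300)); im[:300,560:800]=b
b=cv2.resize(s[180:260,330:410],(240,240),interpolation=cv2.INTER_CUBIC); im[310:550,560:800]=b
cv2.imwrite('pics/c0.png',im)
for n,u,v,z in[('bar',404,245,90),('jog',345,172,100),('stop',285,181,72),('hopL',165,172,145),('hopL2',165,254,145),('hopR',250,171,145),('hopR2',251,254,145),('wr1',314,235,3),('wr2',315,291,3),('tape',202,143,60),('glue',435,148,160)]:
    print(n,atz('top0.png',u,v,z).round(1))
E
```

```text
bar [ 455.5 -300.7   90. ]
jog [ 651.1 -151.5  100. ]
stop [635.4   9.9  72. ]
hopL [650.5 305.2 145. ]
hopL2 [446.1 298.9 145. ]
hopR [648.8  92.1 145. ]
hopR2 [441.4  89.3 145. ]
wr1 [490.6 -65.7   3. ]
wr2 [334.3 -65.3   3. ]
tape [749.7 240.   60. ]
glue [ 695.2 -374.7  160. ]
```

View pics/c0.png

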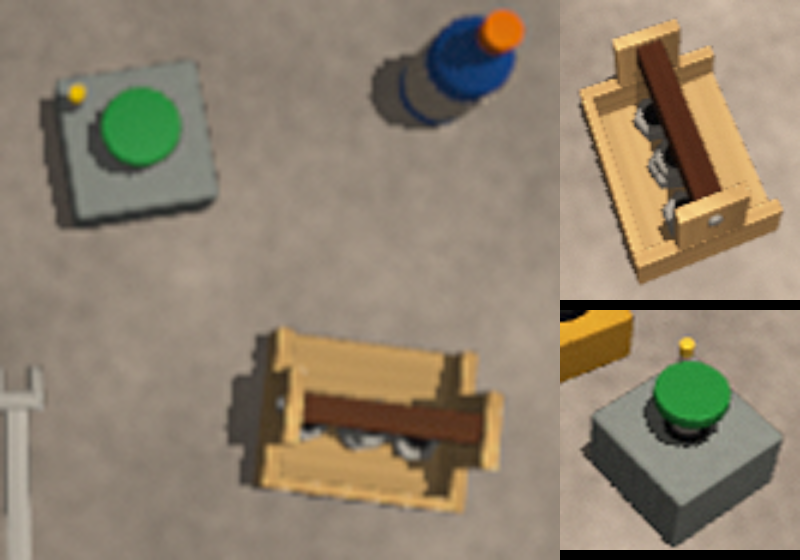

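```bash
python3 - <<'E'
from h import *
for f in('top0.png','side0.png'):
  for p in([0,0,0],[141,505,248],[141,505,350],[500,0,0],[500,200,0],[700,0,0]): print(f,p,proj(f,p).round())
  print(ray(f,320,200))
T=[('bar',(404.5,244.7),(328,318)),('cap',(345.3,171.5),(374,209)),('mark',(329.3,163.3),(372.3,191.7)),('stop',(285,180),(330,171))]
for n,a,b in T: print(n,tri(('top0.png',*a),('side0.png',*b)))
grab('wrist','w0.png')
E
```

```text
top0.png [0, 0, 0] [293. 419.]
top0.png [141, 505, 248] [ 39. 407.]
top0.png [141, 505, 350] [ -3. 430.]
top0.png [500, 0, 0] [291. 232.]
top0.png [500, 200, 0] [221. 234.]
top0.png [700, 0, 0] [290. 164.]
(array([ 444.34741418,  -67.17991883, 1063.32462049]), array([ 0.13693553, -0.0167599 , -0.99043817]))
side0.png [0, 0, 0] [ 49. 311.]
side0.png [141, 505, 248] [40. 58.]
side0.png [141, 505, 350] [12. 13.]
side0.png [500, 0, 0] [280. 213.]
side0.png [500, 200, 0] [249. 162.]
side0.png [700, 0, 0] [352. 183.]
(array([ 328.19398378, -521.6352838 ,  693.52180965]), array([ 0.30300598,  0.56514295, -0.76733358]))
bar (array([ 456.5171872 , -305.59173513,   75.3958005 ]), [0.08217465041721567, 0.08217465041711375])
cap (array([ 654.42574537, -153.10740749,   88.77116774]), [0.45417720964574015, 0.454177209645953])
mark (array([ 678.20272028, -110.92836974,   88.36767991]), [0.08856975460416687, 0.08856975460429814])
stop (array([640.66294397,  10.26398179,  63.148065  ]), [0.761477908510317, 0.761477908510143])
```

View pics/w0.png

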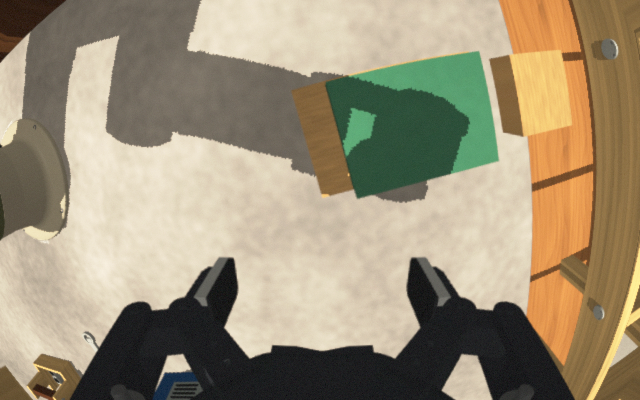

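The wrist view shows only the other end of the bench (green box), with the tote just visible at (40,375). In the images the bar runs along world y, which doesn't match the yaw given in the text, so I'll look closer with the wrist camera.

Request:
jog_arm([
  [[-0.513,-0.555,-0.07,0,0,0.87,0],[-0.513,-0.555,-0.07,0,0,0.87,0],[-0.513,-0.555,-0.07,0,0,0.87,0],[-0.513,-0.555,-0.07,0,0,0.87,0],[-0.513,-0.555,-0.07,0,0,0.87,0],[-0.513,-0.555,-0.07,0,0,0.87,0],[-0.513,-0.555,-0.07,0,0,0.87,0],[-0.513,-0.555,-0.07,0,0,0.87,0],[-0.513,-0.555,-0.07,0,0,0.87,0],[-0.513,-0.555,-0.07,0,0,0.87,0]],
])

```text
clock: 1.4
position: [400.8, -1.4, 300.6]
eef_rot: [-180.0, 0.0, 85.9]
force: [-0.0, -0.3, 0.5]
grip_width: 85.1
finger_force: 0.0
```

```bash
python3 - <<'E'
from h import *
print(json.load(open('pics/w0.png.json')))
o=ctrl.get_obs(); print(o['position'],o['eef_rot'],o['joint_pos'],o['clock'])
E
```

```text
{'fovy': 65.70646984690485, 'cx': 321.88857330659886, 'cy': 202.3713955861075, 'T_tool_cam': [[-0.0005749949858441389, -0.9517797289450898, -0.30678170895602064, 76.92586479196491], [0.9999997204279472, -0.0006939233948963802, 0.0002785935181806042, 0.8627280008169924], [-0.0004780426681906485, -0.3067814629985526, 0.9517798618565502, -125.06131006908053], [0.0, 0.0, 0.0, 1.0]], 'pos': [140.87219872416554, 505.5475540091169, 247.8044996662533], 'rot': [-179.93731563810218, -0.012967404967840726, 164.42718361060363]}
[400.77607248  -1.41666868 300.56607078] [-1.79967658e+02  1.23798550e-02  8.58512050e+01] [-1.70595843e+01 -3.47903554e-01  9.94403268e+01 -1.95371980e-02
  8.09363359e+01 -1.29077033e+01] 1.4
```

Request:
jog_arm([
  [[-0.486,0.1,0,0,0,0,0],[-0.486,0.1,0,0,0,0,0],[-0.486,0.1,0,0,0,0,0],[-0.486,0.1,0,0,0,0,0],[-0.486,0.1,0,0,0,0,0],[-0.486,0.1,0,0,0,0,0],[-0.486,0.1,0,0,0,0,0],[-0.486,0.1,0,0,0,0,0]],
])

```text
clock: 2.4
position: [450.3, -366.1, 300.6]
eef_rot: [-180.0, -0.0, 86.2]
force: [0.9, 0.1, 0.4]
grip_width: 85.3
finger_force: 0.0
```

```bash
python3 - <<'E'
from h import *
d=grab('wrist','w1.png');print(d['pos'],d['rot'])
i=cv2.imread('pics/w1.png');cv2.imwrite('pics/w1v.png',cv2.resize(i[0:300,120:520],(800,600),interpolation=cv2.INTER_CUBIC))
E
```

```text
[450.33113505590836, -366.07991858096716, 300.618491936154] [-179.97762444182584, -0.049964261364518106, 86.17582998649357]
```

View pics/w1v.png

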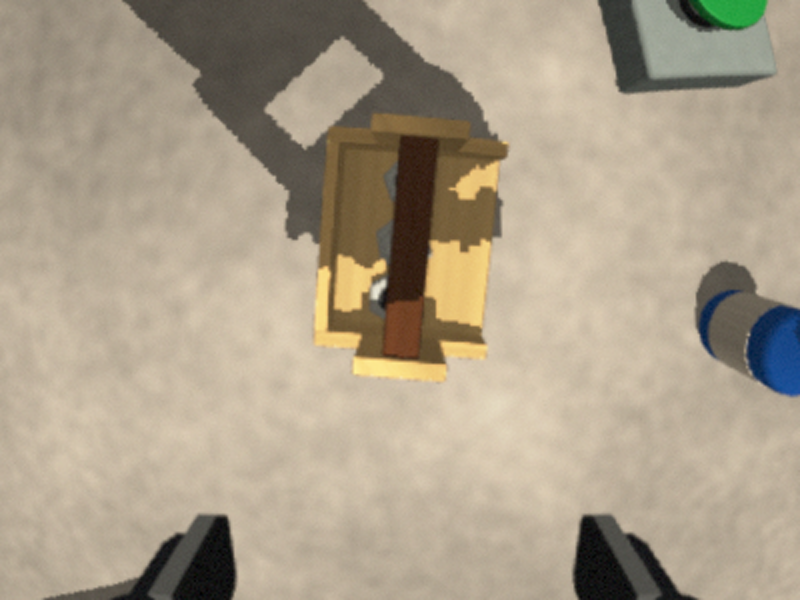

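The wrist view settles it: the tote's back wall is on the robot side and the mouth faces +x. The bar runs from (418,136) to (403,356) in the crop. Next I'll triangulate it.

```bash
python3 - <<'E'
from h import *
w=lambda u,v:('w1.png',120+u/2,v/2)
a,ea=tri(w(418,136),('top0.png',386,242.75)); b,eb=tri(w(403,356),('top0.png',430.25,246.75))
print(a,ea,b,eb,np.degrees(np.arctan2(a[1]-b[1],a[0]-b[0])))
for z in(95,103):
  p,q=atz('w1.png',329,68,z),atz('w1.png',321.5,178,z);print(z,p,q,(p+q)/2,np.degrees(np.arctan2(*(p-q)[[1,0]])))
# base corners of tote: mouth corners z~10ish
for n,u,v in[('back+y',330,130),('back-y',316,346),('mouth+y',505,150),('mouth-y',486,355)]: print(n,atz('w1.png',120+u/2,v/2,45))
E
```

```text
[ 464.46030162 -249.19046818  114.48732599] [2.5082914142531334, 2.5082914142529638] [ 450.69751069 -360.43655563  117.13801657] [1.4741972586959684, 1.4741972586959098] 82.94749699026174
95 [ 467.57103074 -246.88996327   95.        ] [ 451.73452373 -365.19624395   95.        ] [ 459.65277723 -306.04310361   95.        ] 82.3756965362036
103 [ 467.32339771 -247.87163779  103.        ] [ 451.86993915 -363.31636343  103.        ] [ 459.59666843 -305.59400061  103.        ] 82.37569653620363
back+y [ 416.53288294 -232.69294359   45.        ]
back-y [ 396.44709789 -366.53849389   45.        ]
mouth+y [ 521.28082629 -251.65561399   45.        ]
mouth-y [ 503.46652136 -379.65195506   45.        ]
```

Request:
jog_arm([
  [[0,0,0,0,0.12,0,0],[0,0,0,0,0.12,0,0]],
])

```text
clock: 2.7
position: [449.9, -367.3, 300.5]
eef_rot: [-180.0, -10.8, 86.1]
force: [-0.2, -0.1, -0.2]
grip_width: 85.4
finger_force: 0.0
```

```bash
python3 - <<'E'
from h import *
from scipy.optimize import least_squares
o=ctrl.get_obs(); print(o['position'],o['eef_rot'],o['joint_pos'])
D=[([61.627,17.928,85.812,0,76.261,-12.8],[140.957,505.729,248.294]),([-17.0596,-.3479,99.4403,-.0195,80.936,-12.9077],[400.776,-1.417,300.566]),(o['joint_pos'],o['position'])]
def fk(p,q,s):
    L2,L3,a1,h,Lt,dl,e,k=p
    E=lambda a,t:R.from_euler(a,t,degrees=True)
    x=E('z',q[0]); r=np.array([0,0,h])+x.apply([a1,dl,0]); x=x*E('y',q[1]); r=r+x.apply([0,0,L2]); x=x*E('y',q[2]); r=r+x.apply([e,0,L3])
    x=x*E('z',s*q[3])*E('y',q[4]); r=r+x.apply([0,0,Lt]); return r,x*E('z',q[5]+90)
for s in(1,-1):
    f=lambda p:np.concatenate([np.concatenate([fk(p,q,s)[0]-x for q,x in D]),(p-[400,400,0,300,250,116,0,0])*1e-3])
    S=least_squares(f,[400,400,0,300,250,116,0,0]); print(s,S.x.round(1),np.abs(S.fun[:9]).max(),fk(S.x,D[2][0],s)[1].as_euler('xyz',degrees=True))
E
```

```text
[ 449.9333751  -367.3368431   300.46823422] [-179.9702507   -10.78120747   86.08631519] [-53.68462363  27.28736548  65.2843669    6.95030118  95.67737396
 -49.58468238]
1 [438.9 397.5   0.  201.3 238.3 116.3  39.    0. ] 0.0017116947797148896 [-179.9702507   -10.78120747   86.08631519]
-1 [ 364.8  374.7  -24.5 -494.1 -238.   116.3 -253.8    0. ] 0.4495131563264181 [-169.35796746   -1.73701801   85.54920188]
```

```bash
cat >> h.py <<'E'
from scipy.optimize import least_squares
P=[438.9,397.5,0,201.3,238.3,116.3,39]
lo=np.array([-168,-55,11,-70,1.5,-164.5]);hi=np.array([168,124,146.5,250,177.5,164.5])
def fk(q):
    L2,L3,a1,h,Lt,dl,e=P; E=lambda a,t:R.from_euler(a,t,degrees=True)
    x=E('z',q[0]); r=np.array([0,0,h])+x.apply([a1,dl,0]); x=x*E('y',q[1]); r=r+x.apply([0,0,L2]); x=x*E('y',q[2]); r=r+x.apply([e,0,L3])
    x=x*E('z',q[3])*E('y',q[4]); r=r+x.apply([0,0,Lt]); return r,x*E('z',q[5]+90)
def ik(p,rot,q0):
    f=lambda q:np.concatenate([fk(q)[0]-p,300*(rot.inv()*fk(q)[1]).as_rotvec()])
    s=least_squares(f,np.clip(q0,lo+.1,hi-.1),bounds=(lo,hi)); return s.x,np.abs(s.fun).max()
def trot(yaw,th): return R.from_euler('z',yaw,degrees=True)*R.from_euler('x',180,degrees=True)*R.from_euler('x',th,degrees=True)
def step(p,rot):  # jog numbers from current commanded~measured pose
    o=ctrl.get_obs();r0=R.from_euler('xyz',o['eef_rot'],degrees=True)
    return (r0.inv().apply(np.array(p)-o['position'])/750).round(4),((r0.inv()*rot).as_rotvec(degrees=True)/90).round(4)
E
python3 - <<'E'
from h import *
for yaw in(0,20,-20,45,88,180):
    q=np.array([8,20,85,0,75,98-yaw]); out=[]
    for th in range(0,76,5):
        q,e=ik(np.array([547,196,255]),trot(yaw,th),q); out.append((th,q.round().astype(int).tolist(),round(e,1)))
    print(yaw,out[0],out[9],out[15])
print(step([459.5,-305.7,150],trot(82.4,0)))
# hopper corners (rim outer) from top
c=[atz('top0.png',u,v,145)[:2] for u,v in[(166,171),(165,254),(251,254),(250,171)]];c=np.array(c);print(c,c.mean(0),[np.degrees(np.arctan2(*(c[i]-c[j])[::-1])) for i,j in((0,1),(3,2))])
E
```

```text
0 (0, [8, 25, 75, 0, 80, 98], np.float64(0.0)) (45, [-9, 24, 87, 45, 82, 69], np.float64(0.0)) (75, [-16, 32, 93, 69, 94, 53], np.float64(0.0))
20 (0, [8, 25, 75, 0, 80, 78], np.float64(0.0)) (45, [-8, 31, 76, 39, 96, 58], np.float64(0.0)) (75, [-13, 40, 78, 60, 110, 52], np.float64(0.0))
-20 (0, [8, 25, 75, 0, 80, 118], np.float64(0.0)) (45, [-9, 17, 97, 50, 66, 79], np.float64(0.0)) (75, [-17, 24, 107, 80, 78, 51], np.float64(0.0))
45 (0, [8, 25, 75, 0, 80, 53], np.float64(0.0)) (45, [-3, 39, 62, 30, 112, 45], np.float64(0.0)) (75, [-7, 50, 59, 51, 129, 49], np.float64(0.0))
88 (0, [8, 25, 75, 0, 80, 10], np.float64(0.0)) (45, [6, 50, 43, 7, 131, 10], np.float64(0.0)) (75, [5, 65, 30, 20, 159, 21], np.float64(0.0))
180 (0, [8, 25, 75, 0, 80, -82], np.float64(0.0)) (45, [23, 38, 65, -41, 97, -64], np.float64(0.0)) (75, [28, 48, 63, -65, 110, -61], np.float64(0.0))
(array([0.0439, 0.0072, 0.2126]), array([-0.0042, -0.1197,  0.0409]))
[[652.98102068 302.77805061]
 [446.08408149 298.86979826]
 [441.35900488  89.28535927]
 [648.78298516  92.05929641]] [547.30177305 195.74812614] [np.float64(1.0821800324098887), np.float64(0.7661863249996225)]
```

Request:
jog_arm([
  [[0.0439,0.0072,0.2126,-0.0042,-0.1197,0.0409,0],[0.0439,0.0072,0.2126,-0.0042,-0.1197,0.0409,0],[0.0439,0.0072,0.2126,-0.0042,-0.1197,0.0409,0],[0.0439,0.0072,0.2126,-0.0042,-0.1197,0.0409,0],[0.0439,0.0072,0.2126,-0.0042,-0.1197,0.0409,0]],
])

```text
clock: 3.32
position: [460.4, -306.3, 152.7]
eef_rot: [179.8, 0.2, 82.5]
force: [-1.3, -0.6, 0.7]
grip_width: 85.4
finger_force: 0.0
```

```bash
python3 - <<'E'
from h import *
d=grab('wrist','w2.png');print(d['pos'],d['rot']); print(step([459.5,-305.7,88],trot(82.4,0)))
E
```

```text
[460.4067060720263, -306.3212405334594, 152.68080125396838] [179.79159377972542, 0.1838499182367007, 82.48291928554742]
(array([ 0.0013, -0.0017,  0.0863]), array([0.0025, 0.002 , 0.0005]))
```

View pics/w2.png

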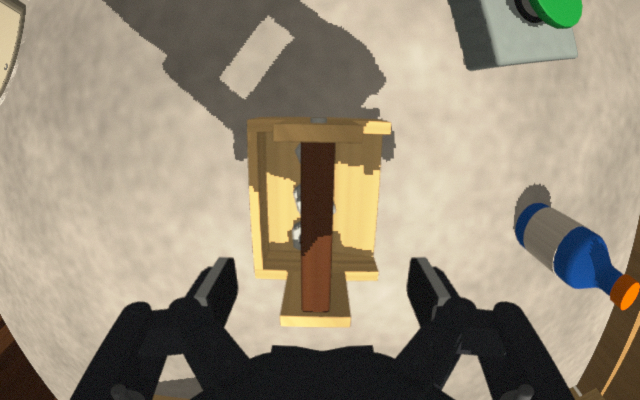

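The bar is centred between the fingers (bar column 318, finger mean about 322). I'll descend and grip.

Request:
jog_arm([
  [[0.001,-0.0015,0.045,0,0,0,0],[0.001,-0.0015,0.0863,0,0,0,0],[0.001,-0.0015,0.0863,0,0,0,0],[0.001,-0.0015,0.0863,0,0,0,0.9],[0.001,-0.0015,0.0863,0,0,0,0.9],[0.001,-0.0015,0.0863,0,0,0,0.9],[0.001,-0.0015,0.0863,0,0,0,0.9],[0.001,-0.0015,0.0863,0,0,0,0.9],[0.001,-0.0015,0.0863,0,0,0,0.9],[0.001,-0.0015,0.0863,0,0,0,0.9]],
], grip_force=80)

```text
clock: 4.62
position: [458.6, -304.7, 86.1]
eef_rot: [180.0, -0.0, 82.4]
force: [-3.1, 1.2, 5.9]
grip_width: 19.2
finger_force: 80.0
```

Request:
jog_arm([
  [[0,0,-0.02,0,0,0,0.9],[0,0,-0.06,0,0,0,0.9],[0,0,-0.12,0,0,0,0.9],[0,0,-0.18,0,0,0,0.9],[0,0,-0.23,0,0,0,0.9],[0,0,-0.26,0,0,0,0.9],[0,0,-0.26,0,0,0,0.9]],
])

```text
clock: 5.5
position: [458.8, -304.8, 282.0]
eef_rot: [179.8, 0.1, 82.4]
force: [-0.7, -0.1, -6.3]
grip_width: 19.2
finger_force: 78.8
```

```bash
python3 - <<'E'
from h import *
print(ctrl.get_obs()['force'],step([547,196,280],trot(1,0)))
E
```

```text
[-0.70958423 -0.09398312 -6.26740232] (array([0.6774, 0.0287, 0.0019]), array([ 2.000e-03, -6.000e-04,  9.049e-01]))
```

Request:
jog_arm([
  [[0.007,0,0,0,0,0.01,0.9],[0.02,0.001,0,0,0,0.03,0.9],[0.047,0.002,0,0,0,0.06,0.9],[0.08,0.003,0,0,0,0.105,0.9],[0.115,0.005,0,0,0,0.155,0.9],[0.155,0.007,0,0,0,0.205,0.9],[0.195,0.008,0,0,0,0.26,0.9],[0.235,0.01,0,0,0,0.31,0.9],[0.275,0.012,0,0,0,0.365,0.9],[0.315,0.013,0,0,0,0.42,0.9]],
])

```text
clock: 6.75
position: [498.9, -70.3, 279.3]
eef_rot: [-179.9, 0.0, 44.4]
force: [-0.3, -0.6, -5.8]
grip_width: 19.0
finger_force: 78.9
```

```bash
python3 - <<'E'
from h import *
a,b=step([547,196,280],trot(1,0))
for k in(.12,.25,.38,.51,.64,.76,.86,.94,.98,1): print((a*k).round(3).tolist(),(b*k).round(3).tolist())
E
```

```text
[0.035, -0.025, -0.0] [-0.0, 0.0, 0.058]
[0.074, -0.052, -0.0] [-0.0, 0.0, 0.121]
[0.112, -0.079, -0.0] [-0.0, 0.0, 0.183]
[0.15, -0.106, -0.0] [-0.001, 0.0, 0.246]
[0.188, -0.134, -0.0] [-0.001, 0.0, 0.309]
[0.224, -0.159, -0.0] [-0.001, 0.001, 0.367]
[0.253, -0.179, -0.0] [-0.001, 0.001, 0.415]
[0.277, -0.196, -0.0] [-0.001, 0.001, 0.454]
[0.289, -0.204, -0.0] [-0.001, 0.001, 0.473]
[0.294, -0.209, -0.0] [-0.001, 0.001, 0.483]
```

Request:
jog_arm([
  [[0.035,-0.025,0,0,0,0.058,0.9],[0.074,-0.052,0,0,0,0.121,0.9],[0.112,-0.079,0,0,0,0.183,0.9],[0.15,-0.106,0,0,0,0.246,0.9],[0.188,-0.134,0,0,0,0.309,0.9],[0.224,-0.159,0,0,0,0.367,0.9],[0.253,-0.179,0,0,0,0.415,0.9],[0.277,-0.196,0,0,0,0.454,0.9],[0.289,-0.204,0,0,0,0.473,0.9],[0.294,-0.209,0,0,0,0.483,0.9]],
])

```text
clock: 8.0
position: [545.6, 195.3, 279.4]
eef_rot: [-180.0, 0.1, 1.2]
force: [0.7, -0.1, -5.4]
grip_width: 19.0
finger_force: 78.8
```

```bash
python3 - <<'E'
from h import *
for p in([547,196,262],): 
  for th in(20,25,35,45,55,72): print(th,step(p,trot(1,th)))
grab('top','top1.png');grab('side','side1.png')
t=cv2.imread('pics/top1.png')[130:290,130:290];s=cv2.imread('pics/side1.png')[40:200,180:340]
cv2.imwrite('pics/v1.png',np.hstack([cv2.resize(x,(400,400)) for x in(t,s)]))
E
```

```text
20 (array([ 0.002 , -0.0009,  0.0232]), array([0.2222, 0.0016, 0.0014]))
25 (array([ 0.002 , -0.0009,  0.0232]), array([0.2778, 0.0017, 0.0014]))
35 (array([ 0.002 , -0.0009,  0.0232]), array([0.3889, 0.0018, 0.0012]))
45 (array([ 0.002 , -0.0009,  0.0232]), array([0.5   , 0.0019, 0.0011]))
55 (array([ 0.002 , -0.0009,  0.0232]), array([0.6111, 0.0021, 0.0009]))
72 (array([ 0.002 , -0.0009,  0.0232]), array([8.0e-01, 2.2e-03, 6.0e-04]))
```

View pics/v1.png

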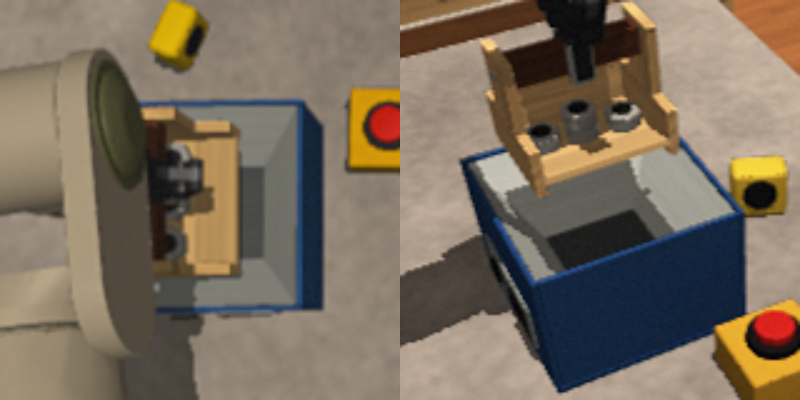

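The tote is level over the hopper with its mouth toward −y and the nuts inside. Tipping next.

Request:
jog_arm([
  [[0.002,0,0.008,0.08,0,0,0.9],[0.002,0,0.016,0.16,0,0,0.9],[0.002,0,0.02,0.24,0,0,0.9],[0.002,0,0.02,0.3,0,0,0.9],[0.002,0,0.02,0.36,0,0,0.9],[0.002,0,0.02,0.4,0,0,0.9],[0.002,0,0.02,0.44,0,0,0.9],[0.002,0,0.02,0.48,0,0,0.9],[0.002,0,0.02,0.52,0,0,0.9],[0.002,0,0.02,0.56,0,0,0.9]],
])

```text
clock: 9.35
position: [547.6, 194.0, 265.7]
eef_rot: [-129.6, -0.1, 1.1]
force: [0.8, 1.0, -2.4]
grip_width: 18.8
finger_force: 80.0
```

Request:
jog_arm([
  [[0,0,0,0.04,0,0,0.9],[0,0,0,0.08,0,0,0.9],[0,0,0,0.12,0,0,0.9],[0,0,0,0.16,0,0,0.9],[0,0,0,0.2,0,0,0.9],[0,0,0,0.23,0,0,0.9],[0,0,0,0.26,0,0,0.9],[0,0,0,0.26,0,0,0.9],[0,0,0,0.26,0,0,0.9],[0,0,0,0.26,0,0,0.9]],
])

```text
clock: 10.6
position: [547.6, 194.8, 266.1]
eef_rot: [-106.2, -0.1, 1.2]
force: [-0.9, 0.5, -3.3]
grip_width: 18.9
finger_force: 80.4
```

```bash
python3 - <<'E'
from h import *
print(ctrl.get_obs()['force'])
grab('top','top2.png');grab('side','side2.png')
t=cv2.imread('pics/top2.png')[130:290,130:290];s=cv2.imread('pics/side2.png')[40:200,180:340]
cv2.imwrite('pics/v2.png',np.hstack([cv2.resize(x,(400,400)) for x in(t,s)]))
E
```

```text
[-0.94929568  0.48977322 -3.30973023]
```

View pics/v2.png

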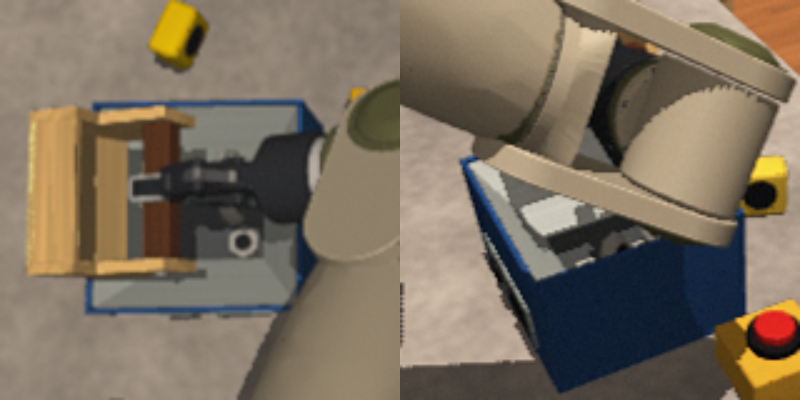

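Gravity load fell by about 2.5 N, which matches four nuts, and one nut shows in the funnel at top-crop (242,241). I'll level the tote and check.

Request:
jog_arm([
  [[0,0,0,-0.05,0,0,0.9],[0,0,0,-0.14,0,0,0.9],[0,0,0,-0.24,0,0,0.9],[0,0,0,-0.34,0,0,0.9],[0,0,0,-0.44,0,0,0.9],[0,0,0,-0.54,0,0,0.9],[0,0,0,-0.64,0,0,0.9],[0,0,0,-0.74,0,0,0.9],[0,0,0,-0.82,0,0,0.9],[0,0,0,-0.82,0,0,0.9]],
])

```text
clock: 11.95
position: [547.1, 196.3, 265.7]
eef_rot: [-179.9, 0.0, 1.3]
force: [0.3, 0.1, -3.1]
grip_width: 19.0
finger_force: 80.0
```

```bash
python3 - <<'E'
from h import *
print(ctrl.get_obs()['force'],ctrl.get_obs()['eef_rot'])
a,b=step([470,-260,282],trot(82.4,0));print(a,b)
# better split: half way
a,b=step([505,-40,282],trot(41,0));print(a,b)
E
```

```text
[ 0.25478186  0.12334595 -3.08495592] [-1.79872282e+02  2.34276567e-02  1.30181696e+00]
[-0.1165  0.6059 -0.023 ] [-1.400e-03 -8.000e-04 -9.011e-01]
[-0.0632  0.3137 -0.0224] [-1.500e-03 -2.000e-04 -4.411e-01]
```

Request:
jog_arm([
  [[-0.004,0.02,-0.015,0,0,-0.03,0.9],[-0.016,0.08,-0.022,0,0,-0.1,0.9],[-0.028,0.14,-0.022,0,0,-0.2,0.9],[-0.04,0.2,-0.022,0,0,-0.3,0.9],[-0.052,0.26,-0.022,0,0,-0.38,0.9],[-0.063,0.314,-0.022,0,0,-0.44,0.9],[-0.063,0.314,-0.022,0,0,-0.44,0.9]],
])

```text
clock: 12.82
position: [504.5, -44.1, 282.1]
eef_rot: [-179.9, -0.2, 40.5]
force: [0.3, 0.3, -3.6]
grip_width: 19.3
finger_force: 80.2
```

```bash
python3 - <<'E'
from h import *
a,b=step([459.5,-305.7,200],trot(82.4,0));print(a,b)
grab('top','top3.png');grab('side','side3.png')
t=cv2.imread('pics/top3.png');s=cv2.imread('pics/side3.png')[70:200,190:330]
cv2.imwrite('pics/v3.png',np.hstack([cv2.resize(t[160:265,155:270],(400,365),interpolation=cv2.INTER_CUBIC),cv2.resize(s,(393,365),interpolation=cv2.INTER_CUBIC)]))
E
```

```text
[-0.2726  0.2263  0.1083] [-4.000e-04 -2.200e-03 -4.652e-01]
```

View pics/v3.png

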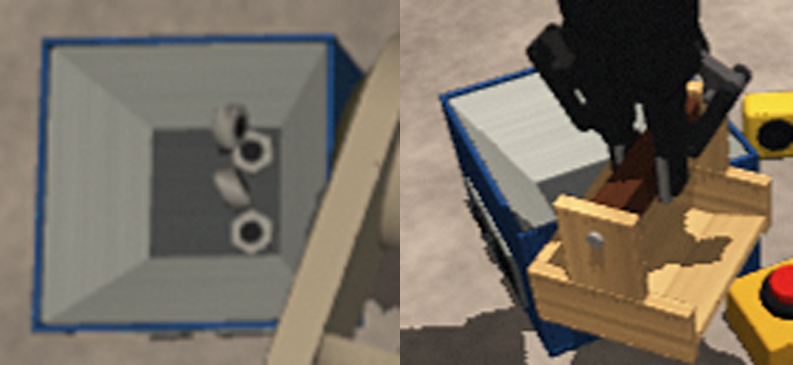

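All four nuts are in the funnel, at (231,127), (250,152), (232,187) and (250,232) in the crop, and the tote is empty. I'll put it back where it came from.

Request:
jog_arm([
  [[-0.03,0.025,0.01,0,0,-0.05,0.9],[-0.08,0.066,0.03,0,0,-0.14,0.9],[-0.13,0.108,0.05,0,0,-0.23,0.9],[-0.18,0.15,0.07,0,0,-0.32,0.9],[-0.23,0.19,0.09,0,0,-0.4,0.9],[-0.2726,0.2263,0.1083,0,0,-0.465,0.9],[-0.2726,0.2263,0.1083,0,0,-0.465,0.9],[-0.2726,0.2263,0.1083,0,0,-0.465,0.9]],
])

```text
clock: 13.92
position: [461.7, -302.8, 200.9]
eef_rot: [179.9, -0.1, 82.6]
force: [0.1, -0.0, -3.7]
grip_width: 19.3
finger_force: 80.1
```

```bash
python3 - <<'E'
from h import *
print(step([459.5,-305.7,88],trot(82.4,0)),ctrl.get_obs()['force'])
E
```

```text
(array([-0.0045, -0.0025,  0.1506]), array([ 0.0007, -0.001 ,  0.0022])) [ 0.07282555 -0.04315019 -3.6620987 ]
```

Request:
jog_arm([
  [[0,0,0.04,0,0,0,0.9],[0,0,0.08,0,0,0,0.9],[0,0,0.115,0,0,0,0.9],[0,0,0.135,0,0,0,0.9],[0,0,0.145,0,0,0,0.9],[0,0,0.149,0,0,0,0.9],[0,0,0.151,0,0,0,0.9],[0,0,0.151,0,0,0,0.9]],
])

```text
clock: 14.92
position: [461.4, -303.9, 88.1]
eef_rot: [179.9, 0.0, 82.6]
force: [-0.1, -0.1, -3.6]
grip_width: 19.1
finger_force: 80.0
```

Request:
jog_arm([
  [[0,0,0.0015,0,0,0,0.9],[0,0,0.003,0,0,0,0.9],[0,0,0.003,0,0,0,0.9]],
])

```text
clock: 15.3
position: [461.3, -303.8, 86.1]
eef_rot: [180.0, 0.0, 82.6]
force: [-4.0, 1.9, 4.5]
grip_width: 18.6
finger_force: 81.1
```

Request:
jog_arm([
  [[0,0,0,0,0,0,0],[0,0,0,0,0,0,0],[0,0,0,0,0,0,0],[0,0,0,0,0,0,0],[0,0,0,0,0,0,0],[0,0,-0.03,0,0,0,0],[0,0,-0.1,0,0,0,0],[0,0,-0.18,0,0,0,0],[0,0,-0.2,0,0,0,1],[0,0,-0.2,0,0,0,1]],
], grip_force=40)

```text
clock: 16.55
position: [461.2, -303.8, 235.5]
eef_rot: [179.9, 0.0, 82.6]
force: [-0.3, -0.1, -0.4]
grip_width: 51.3
finger_force: 0.0
```

```bash
python3 - <<'E'
from h import *
# jog axis refinement: cap ellipse centroid by colour
for n in('top0.png','side0.png'):
    h=cv2.cvtColor(cv2.imread('pics/'+n),cv2.COLOR_BGR2HSV); m=cv2.inRange(h,(50,120,70),(75,255,255))
    k,l,st,c=cv2.connectedComponentsWithStats(m); 
    for i in range(1,k):
        if st[i,4]>80: print(n,st[i],c[i].round(2))
for z in(94,100): print(atz('top0.png',345.2,171.6,z),atz('side0.png',374,208,z))
print(atz('top0.png',329.3,163.3,92), atz('side0.png',372.3,190.5,92))
d=grab('wrist','w3.png')
print(step([653,-151,170],trot(82.4,0)),ctrl.get_obs()['force'])
cv2.imwrite('pics/w3v.png',cv2.imread('pics/w3.png')[0:320])
E
```

```text
top0.png [335 162  20  20 302] [344.55 171.39]
side0.png [361 197  26  22 411] [373.72 207.28]
[ 653.45338876 -152.56442035   94.        ] [ 652.65085401 -153.96332922   94.        ]
[ 652.15904853 -152.0359008   100.        ] [ 649.40369737 -157.64298139  100.        ]
[ 677.41412727 -110.80265781   92.        ] [ 677.95670922 -110.48785865   92.        ]
(array([0.2344, 0.228 , 0.0857]), array([-0.0006, -0.0009,  0.0024])) [ 0.62174738 -0.34183427 -0.45015422]
```

View pics/w3v.png

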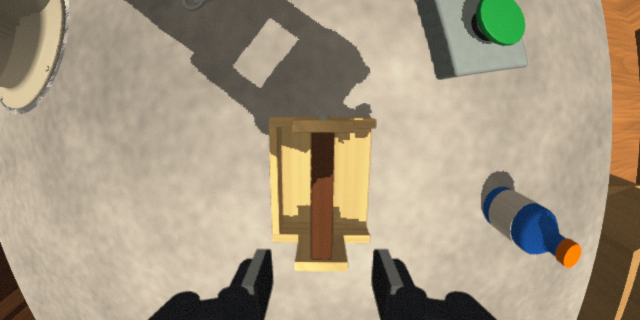

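The tote is standing upright, empty and released. Next is the jog cap at about (652.5, −152), with the fingers shut.

Request:
jog_arm([
  [[0.233,0.2275,0,0,0,0,1],[0.233,0.2275,0,0,0,0,1],[0.233,0.2275,0.03,0,0,0,1],[0.233,0.2275,0.06,0,0,0,1],[0.233,0.2275,0.1124,0,0,0,1],[0.233,0.2275,0.1124,0,0,0,1],[0.233,0.2275,0.1124,0,0,0,1],[0.233,0.2275,0.1124,0,0,0,1],[0.233,0.2275,0.1124,0,0,0,1],[0.233,0.2275,0.1124,0,0,0,1]],
])

```text
clock: 17.85
position: [652.9, -152.6, 151.9]
eef_rot: [179.9, -0.0, 82.6]
force: [-0.3, -0.8, -0.1]
grip_width: -0.1
finger_force: 0.0
```

```bash
python3 - <<'E'
from h import *
d=grab('wrist','w4.png'); grab('side','side4.png'); grab('top','top4.png')
print(step([652.5,-152,120],trot(82.4,0)),ctrl.get_obs()['force'],ctrl.get_obs()['grip_width'])
w=cv2.imread('pics/w4.png')[120:400,160:500];s=cv2.imread('pics/side4.png')[120:260,310:430]
cv2.imwrite('pics/v4.png',np.hstack([cv2.resize(w,(486,400)),cv2.resize(s,(312,400),interpolation=cv2.INTER_CUBIC)]))
E
```

```text
(array([ 0.0005, -0.0006,  0.0419]), array([ 0.0004, -0.0002,  0.0023])) [-0.36088115 -0.28681492 -0.70171919] -0.02609037611057485
```

View pics/v4.png

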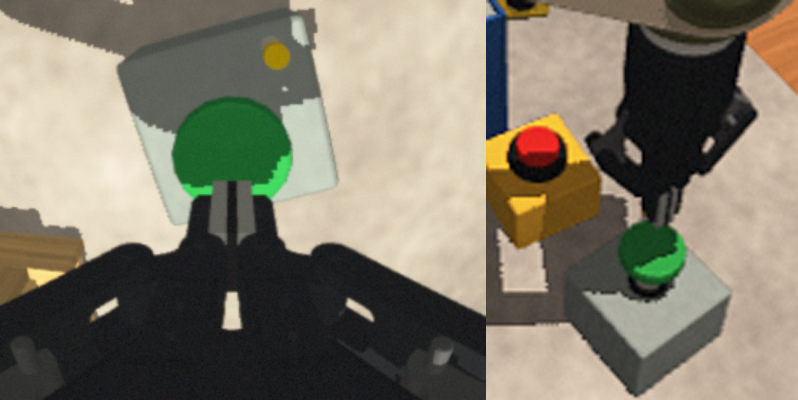

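The shut fingertips are centred over the cap (cap at crop (232,155)) and the post is clear. Lowering slowly now.

Request:
jog_arm([
  [[0,0,0.02,0,0,0,1],[0,0,0.038,0,0,0,1],[0,0,0.042,0,0,0,1],[0,0,0.042,0,0,0,1]],
])

```text
clock: 18.5
position: [652.8, -152.3, 119.5]
eef_rot: [180.0, -0.0, 82.6]
force: [0.2, 0.5, 0.8]
grip_width: -0.3
finger_force: 0.0
```

Request:
jog_arm([
  [[0,0,0.002,0,0,0,1],[0,0,0.004,0,0,0,1],[0,0,0.006,0,0,0,1],[0,0,0.006,0,0,0,1]],
])

```text
clock: 19.0
position: [653.0, -152.4, 115.7]
eef_rot: [179.9, -0.0, 82.6]
force: [-0.6, 0.3, 4.4]
grip_width: 0.3
finger_force: 2.1
```

Request:
jog_arm([
  [[0,0,0.002,0,0,0,1],[0,0,0.004,0,0,0,1],[0,0,0.004,0,0,0,1]],
])

```text
clock: 19.38
position: [653.0, -152.4, 112.4]
eef_rot: [179.9, -0.0, 82.6]
force: [-1.7, 0.7, 5.5]
grip_width: -0.1
finger_force: 2.8
```

Request:
jog_arm([
  [[0,0,0.002,0,0,0,1],[0,0,0.004,0,0,0,1],[0,0,0.006,0,0,0,1],[0,0,0.008,0,0,0,1],[0,0,0.0095,0,0,0,1],[0,0,0.0095,0,0,0,1],[0,0,0.0095,0,0,0,1],[0,0,0.0095,0,0,0,1]],
])

```text
clock: 20.38
position: [653.1, -152.4, 105.9]
eef_rot: [179.9, -0.0, 82.6]
force: [-2.8, 0.6, 7.8]
grip_width: 0.2
finger_force: 4.2
```

```bash
python3 - <<'E'
from h import *
for i in range(3):
    grab('side','side5.png'); o=ctrl.get_obs(); print(o['position'],o['force'])
grab('top','top5.png')
t=cv2.imread('pics/top5.png')[150:290,160:440];s=cv2.imread('pics/side5.png')[150:390,270:410]
cv2.imwrite('pics/v5.png',np.hstack([cv2.resize(t,(560,280)),cv2.resize(s,(163,280))]))
s=cv2.imread('pics/side5.png')[170:260,330:420]
cv2.imwrite('pics/v5.png',np.hstack([cv2.resize(t,(360,180)),cv2.resize(cv2.imread('pics/side5.png')[240:390,270:390],(144,180)),cv2.resize(s,(180,180),interpolation=cv2.INTER_CUBIC)]))
E
```

```text
[ 653.10492396 -152.40105914  105.92886357] [-2.16276983  1.37854289  8.16180858]
[ 653.10372307 -152.39624572  105.94796409] [-2.12153846  1.12744501  8.78774076]
[ 653.08416764 -152.4574722   105.92477516] [-2.43618513  0.60543689  7.47909275]
```

View pics/v5.png

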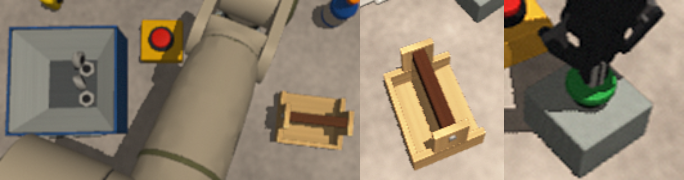

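The nuts are in the funnel, the tote is standing clear and the cap is pressed about 9–11 mm. A small nudge will centre it.

Request:
jog_arm([
  [[0,0,0.001,0,0,0,1],[0,0,0.002,0,0,0,1],[0,0,0.002,0,0,0,1],[0,0,0.002,0,0,0,1],[0,0,0.002,0,0,0,1]],
])

```text
clock: 21.2
position: [653.1, -152.4, 104.5]
eef_rot: [179.9, -0.0, 82.6]
force: [-1.7, 0.6, 9.6]
grip_width: -0.1
finger_force: 4.6
```

```bash
python3 -c "
from cell import ctrl
o=ctrl.get_obs();print(o['position'],o['force']);print(ctrl.sign_off())"
```

```text
[ 653.10299329 -152.43320979  104.53141049] [-1.74617069  0.63452832  9.64220323]
the job is handed in; nothing more can be done
None
```

I handed the job in at 21.2 s: all four nuts are in the funnel, the tote is back on the bench upright and let go, and the arm is holding the jog plunger about 12 mm down at roughly 9.6 N; the sign-off returned no verdict.

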